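Close up the test kiln for firing

TASK

Close up the little test kiln, using only your fingertips. Push its open door fully shut without slamming it, and slide the loose square tile that lies on its roof across until it covers the vent hole: push the tile flat along the roof, never lifting or tipping it. Either may come first; leave the ring-shaped prop on the roof, the cup inside and everything on the bench where it stands.

Things in the scene. Friction and masses are not known exactly. Their poses are not given: they have to be found in the camera images.
- kiln: the bench-top test kiln: a fixed grey and bare-metal box of brick and sheet metal, 240 wide x 250 deep x 250 high, on short feet. Origin at the centre of its underside on the bench. Its own x runs from front to back (the open side and the door are at x = -125), y across, z up. The roof is flat, at z = 250, 250 x 240 mm, nothing fixed on it stands up more than 2 mm
- vent_hole (a point): the centre of the vent hole in the roof's middle, in the roof's plane: a black round hole, 23 mm across, flush
- door_hinge (a point): a fixed point on the door's vertical hinge axis, at the height of the door's top edge (z = 240), at the kiln's front left as seen facing the kiln's front: x = -125, y = +118 in the kiln's frame. Its axes are the kiln's
- kiln_door (a joint): how far the door is open, rad: 0 fully shut against the kiln's front, 1.75 wide open. Seen from above it swings clockwise to open, counter-clockwise to shut. Its hinge is stiff (about 0.2 N m): the 0.9 kg door stays where it is left
- door_push (a point): a point on the door's plain outer face, 175 mm from the hinge axis, 20 mm below the door's top edge, above the handle; moves with the door. Its x points into the door (when shut, the kiln's +x), y from free edge to hinge. The door is a slab 224 wide, 35 thick, z = 30 to 240; from the axis it runs 6 to 230 mm along its width; inner face in the axis's plane, outer face 35 mm outside it
- door_handle (a point): the middle of the door's vertical black bar handle, 20 thick and 100 long (z = 70 to 170), 195 mm from the hinge axis, its middle line 37 mm off the door's outer face; moves with the door, axes as door_push. A round white bung, 8 mm proud, sits on the outer face at z = 136, 105 mm from the hinge; a brick plug, 29 thick, on the inner face
- vent_tile: the loose square tile cut from a cream kiln shelf, 60 x 60 x 12 mm thick, 60 to 120 g, lying flat on the kiln's roof to one side of the vent hole (60 to 80 mm away across the kiln, either side). Origin at the centre of its underside, x and y along its sides, z up
- prop: a kiln prop, a cream ring-shaped tube 30 across and 38 high, standing loose on the roof on the other side of the vent hole; a bystander. Origin at the centre of its underside
- test_cup: a brown cup, 54 across and 55 high, on the shelf inside the kiln's chamber; a bystander. Origin at its foot
- tool_pot: an ochre pot of wooden tools, 92 across and about 215 high with the tools, on the bench; a bystander. Origin at its foot
- banding_wheel: a cast iron banding wheel, 220 across, with a white bat and a carved brown vase on it, 215 high in all, on the bench; a bystander. Origin at its foot
- bowl: a small cream bowl, 112 across and 48 high, on the bench; a bystander. Origin at its foot
- rib: a flat wooden rib, 100 x 45 x 7, lying on the bench; a bystander. Origin under its middle
- brush: a glaze brush about 200 long, lying on the bench; a bystander. Origin under its middle
- glaze_jar: a closed cream jar with a white cap, 72 across and 85 high, on the bench; a bystander. Origin at its foot
Things that resemble listed ones, but are neither listed nor needed, are in the scene too. There is more than one size of the vent_tile; the job needs the middle-sized.

How it is judged:
By the outcome, as a careful person would: the job done as asked, in the order asked, and still so for the second after the job is handed in, with the robot touching nothing.
It also fails if it takes over 72 s, if anything falls off the work surface, if the arm or the gripper's body presses on something with over 40 N, if the wrist force passes 120 N, or if a joint passes its speed limit or range.

ROBOT

A 6-joint arm with a two-finger parallel gripper is mounted at the origin on the work surface. World frame = base frame: x ahead of the robot, y to its left, z up, the work surface at z = 0. Lengths are in m, angles in rad, forces in N, time in s.
With the tool pointing down it reaches from about 0.3 to 0.875 m from the base axis. Payload 6.4 kg.
Tool frame: the origin (TCP) lies midway between the tips of the shut fingers; the grasp point (between the pads) lies 19 mm behind it; z points along the fingers, y is the line along which they close (so a half turn about z gives the same grasp; the last joint's range is limited). The gripper opens to 85 mm and grips with 20 to 120 N. Pads are 22 mm wide; open, the fingers measure 114 mm over their backs; the gripper's body (76 mm by 85 mm) begins 54 mm behind the grasp point. The pads swing forward as they close: fully open they stand 13 mm farther back than shut.
Start: joints at [-1.499, 0.181, 1.607, -0, 1.354, -0.206], TCP at [0.158, -0.553, 0.231] pointing down, gripper open.
Joint ranges: [-2.99, 2.99], [-0.89, 2.07], [0.3, 2.58], [-1.14, 4.28], [0, 2.63], [-3.12, 3.12]. Speed limits (rad/s): [2.57, 2.57, 3.01, 3.14, 3.14, 3.14].

INTERFACE

Orientations are given as a unit quaternion [w, x, y, z].
In Python, from bench import ctrl gives the robot as it stands. The module is installed in compiled form; this text tells all that it offers.
- The arm moves only by the tool move_arm, never from a script. Its argument "plan" is one flat list of numbers, 6 for each row, row after row: the shift along the world's x, y, z in units of 50 mm (1.0 is 50 mm), then the turn, a rotation vector about the world's x, y, z in rad. A call has 1 to 10 rows; each row is the pose to reach, as a shift and turn from the pose commanded when the call began; what a row does not reach only later rows make up. A row lasts 1/8 s, in which the tool goes at most 62.5 mm and 10.7 degrees, less where a joint would pass 70% of its speed; a pose out of reach is approached as far as the arm can. A call with a gripper value outside its range is refused whole. "grip" is the finger opening in mm, from 0 to 85.4, set as the call begins (left out, the last holds). The fingers move at their own pace and stop on an object; the grip force is fixed at half the most. Time passes only in rows, so rows that repeat a pose let the fingers close. It gives the time, the measured TCP pose, the force, the opening and the grip force at its end, in the units of the state.
- ctrl.get_obs(): the state, without advancing time (a new reading comes with each control period).
- ctrl.camera(name): name is "scene" or "top"; returns a dict with "pixels" (400x640x3 uint8, red, green, blue), "fx", "fy", "cx", "cy" (pixels), "origin" and "attitude" of the camera in the world. Camera axes: x right, y down, z forward; pixel columns grow to the right and rows downward; lengths in m; the calibration is good to about 2 mm. A picture is of the moment at which its call begins. There is no depth.
- ctrl.hand_in(): hands the job in; it is judged then, once.
The state is a dict: "time_s": time; "q": joint angles; "dq": joint speeds; "joint_efforts": joint torques, N m; "eef_pos": TCP position; "eef_rot": TCP orientation; "wrist_force": force on the tool from outside, world axes, zero at the start; "torque": the same for the moment, N m; "opening": opening from 0.0 (shut) to 1.0 (fully open); "grasp_force": force on a finger pad.
Only numpy, scipy, OpenCV 4.12 (cv2) and the standard library are available. Lean on these libraries where they do the work, as an engineer would, in place of code of your own. Each camera call takes 0.05 s, during which the arm holds its last target. There are 200 camera calls.

## Working session

There is one attempt and no reset: what is moved stays moved. The work goes in short steps, Python scripts to look and compute and a tool call to move; the robot and the scene stay as the last step left them, time stands still between calls to the robot, and variables do not carry over. Pictures are saved under pics/ and viewed, at most 10 in all, crops included, and the job is handed in when it is done.

Besides the shell and the picture viewer there is one more tool, called after ">>>" in YAML: its name, and indented under it one key for each argument. move_arm: Moves the arm, as the interface text tells. Its arguments: {"type":"object","properties":{"plan":{"type":"array"},"grip":{"type":"number"}},"required":["plan"]}

```bash
mkdir -p pics; cat > h.py <<'E'
import numpy as np, cv2
from scipy.spatial.transform import Rotation as R
from bench import ctrl
def rot(a):
    a=np.array(a,float)
    return a if a.shape==(3,3) else R.from_quat(np.r_[a[1:],a[0]]).as_matrix()
def ray(c,u,v):
    d=rot(c["attitude"])@np.array([(u-c["cx"])/c["fx"],(v-c["cy"])/c["fy"],1.]);return np.array(c["origin"]),d
def onz(c,u,v,z):
    o,d=ray(c,u,v);return o+d*(z-o[2])/d[2]
def proj(c,p):
    q=rot(c["attitude"]).T@(np.array(p)-np.array(c["origin"]));return c["fx"]*q[0]/q[2]+c["cx"],c["fy"]*q[1]/q[2]+c["cy"]
E
python3 - <<'E'
from h import *
for n in("scene","top"):
    c=ctrl.camera(n);cv2.imwrite(f"pics/{n}0.png",c["pixels"][:,:,::-1]);print({k:np.round(v,3) for k,v in c.items() if k!="pixels"})
o=ctrl.get_obs();print(o)
E
```

```text
{'fx': np.float64(430.447), 'fy': np.float64(430.447), 'cx': np.float64(322.25), 'cy': np.float64(206.031), 'origin': array([0.265, 0.665, 1.123]), 'attitude': array([ 0.071, -0.2  ,  0.917, -0.338])}
{'fx': np.float64(374.071), 'fy': np.float64(374.071), 'cx': np.float64(321.535), 'cy': np.float64(195.316), 'origin': array([ 0.461, -0.086,  1.471]), 'attitude': array([-0.034,  0.712, -0.7  ,  0.038])}
{'time_s': 0.1, 'q': array([-1.49931759e+00,  1.81472398e-01,  1.60787660e+00, -2.98451782e-06,
        1.35382191e+00, -2.06298297e-01]), 'dq': array([ 0.00011873, -0.00111977, -0.00202983, -0.00071501, -0.00041194,
        0.00109936]), 'joint_efforts': array([ 3.19323226e-04, -4.45878124e+01, -3.52237129e+01, -2.69055299e-04,
        4.12386842e-03, -9.04426059e-06]), 'eef_pos': array([ 0.15765694, -0.5524567 ,  0.23048626]), 'eef_rot': array([-7.87428468e-04,  9.90370131e-01,  1.38442698e-01,  5.17005923e-05]), 'wrist_force': array([-0.69488967, -0.16274955,  0.3927545 ]), 'torque': array([-0.0267982 ,  0.03810087, -0.00280668]), 'grasp_force': 0.0, 'opening': 1.0004108477824092}
```

View pics/scene0.png

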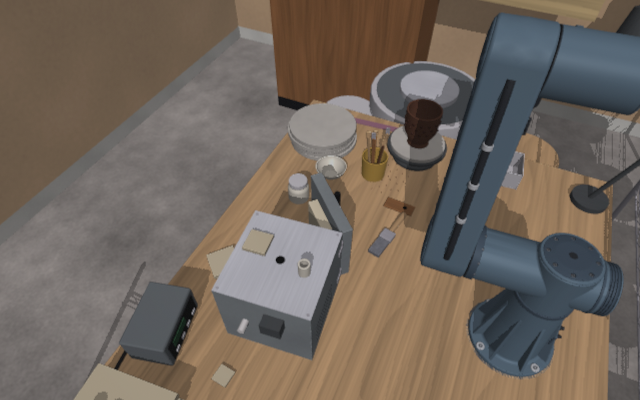

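View pics/top0.png

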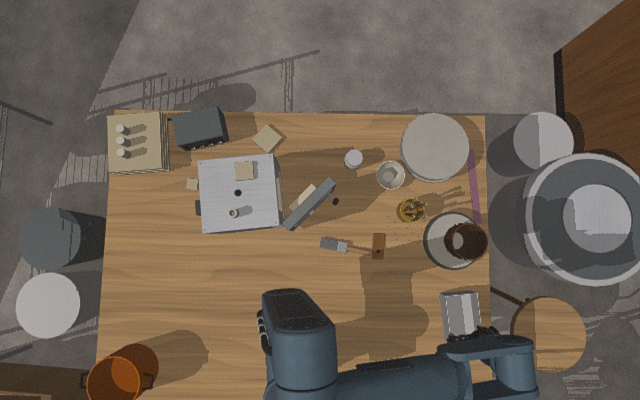

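Scene: the kiln roof spans about (217–342, 213–350), the roof tile is at (258,241), the hole at (280,260), the prop at (304,267), and the door is half open to the upper right. Top: roof at (198–281, 154–233), tile (246,171), hole (238,193), prop (235,212), door from (285,228) to (335,185).
Tile candidates in top: roof (246,171), bench large (267,138), bench small (192,184). The roof one fits, since it is mid-sized and lies on the roof beside the vent. I'll confirm in a crop.

```bash
cat > m.py <<'E'
from h import *
c=ctrl.camera("top");im=c["pixels"][:,:,::-1].copy()
s=ctrl.camera("scene");si=s["pixels"][:,:,::-1].copy()
a=cv2.resize(im[125:245,170:350],None,fx=4.4,fy=4.4,interpolation=cv2.INTER_CUBIC)[:,:792]
cv2.imwrite("pics/top1.png",a)
b=cv2.resize(si[165:355,205:365],None,fx=3.1,fy=3.1,interpolation=cv2.INTER_CUBIC);cv2.imwrite("pics/scene1.png",b)
hsv=cv2.cvtColor(im,cv2.COLOR_BGR2HSV)
def blobs(mask,z,c,lo=20):
    cs,_=cv2.findContours(mask,cv2.RETR_EXTERNAL,cv2.CHAIN_APPROX_NONE)
    for k in cs:
        if cv2.contourArea(k)<lo: continue
        r=cv2.minAreaRect(k);bx=[onz(c,*p,z)[:2] for p in cv2.boxPoints(r)]
        e=np.array(bx);print("px",np.round(r[0],1),"ctr",np.round(e.mean(0),4),"sides",np.round([np.linalg.norm(e[1]-e[0]),np.linalg.norm(e[2]-e[1])],4),"ang",np.round(np.degrees(np.arctan2(*(e[1]-e[0])[::-1])),1))
box=np.zeros(im.shape[:2],np.uint8);box[125:245,170:350]=255
print("cream@.262");blobs(cv2.inRange(hsv,(10,40,140),(35,130,255))&box,.262,c)
print("dark@.25");d=cv2.inRange(hsv,(0,0,0),(180,255,45));d2=np.zeros_like(d);d2[180:205,225:255]=255;blobs(d&d2,.25,c,5)
print("roof@.25");blobs(cv2.morphologyEx(cv2.inRange(hsv,(100,0,130),(150,60,255))&box,cv2.MORPH_CLOSE,np.ones((25,25))),.25,c,500)
for p in [(246,171),(220,200),(310,205),(300,195)]:print(p,hsv[p[1],p[0]])
E
python3 m.py
```

```text
cream@.262
px [304.8 193.8] ctr [ 0.5896 -0.0375] sides [0.0782 0.0208] ang -43.7
px [243.6 170.3] ctr [0.6633 0.1638] sides [0.0575 0.0589] ang -84.2
px [259.5 199. ] ctr [0.5717 0.1084] sides [0.5867 0.2935] ang -89.0
px [311.5 140. ] ctr [ 0.7683 -0.0561] sides [0.2483 0.101 ] ang -89.0
px [237.7 148.3] ctr [0.7364 0.1853] sides [0.2914 0.0992] ang -67.0
dark@.25
px [237.5 192.5] ctr [0.5912 0.1835] sides [0.0138 0.0141] ang -43.1
roof@.25
px [238.3 192.8] ctr [0.5916 0.1808] sides [0.2568 0.2439] ang -84.3
(246, 171) [ 21  61 160]
(220, 200) [150   2 163]
(310, 205) [100   7 111]
(300, 195) [ 20  55 172]
```

View pics/top1.png

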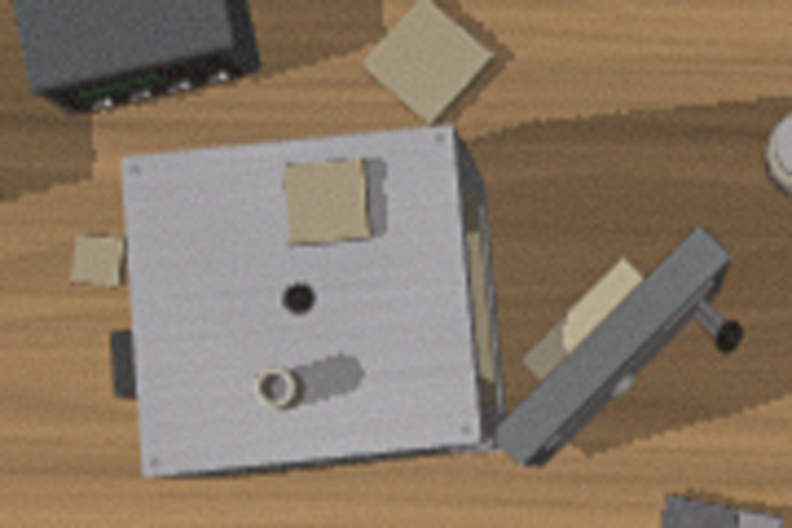

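View pics/scene1.png

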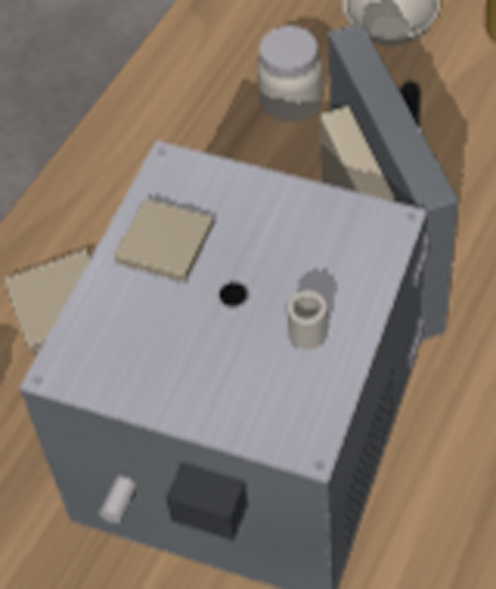

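The crop confirms it. The roof tile (crop 327,201) is about 58 mm square, between the small bench tile (98,260) and the large one (428,60). Next I'll compute the geometry from corners in both views.

```bash
cat > g.py <<'E'
from h import *
T=ctrl.camera("top");S=ctrl.camera("scene")
t=lambda u,v:(u/4.4+170-.4,v/4.4+125-.4)
s=lambda u,v:(u/3.1+205-.35,v/3.1+165-.35)
def rep(n,c,pts,z):
    P=np.array([onz(c,*p,z)[:2] for p in pts]);print(n,"ctr",P.mean(0).round(4),"edges",[(np.round(np.hypot(*d),3),np.round(np.degrees(np.arctan2(d[1],d[0])),1)) for d in np.roll(P,-1,0)-P]);return P
rep("roof T",T,[t(122,158),t(455,126),t(482,443),t(145,475)],.25)
rep("roof S",S,[s(160,143),s(425,212),s(330,480),s(22,393)],.25)
rep("tile T",T,[t(285,163),t(364,157),t(368,239),t(289,244)],.262)
rep("tile S",S,[s(150,197),s(215,213),s(184,276),s(117,260)],.262)
print("hole",onz(T,*t(299,298),.25),onz(S,*s(233,294),.25))
print("prop top",onz(T,*t(279,386),.288),onz(S,*s(307,304),.288))
print("door T",rep("doorT",T,[t(498,440),t(700,228),t(730,262),t(540,465)],.24))
print("door S",rep("doorS",S,[s(332,37),s(358,27),s(457,203)],.24))
print("pot",onz(T,411,210,.1),"vase",onz(T,465,242,.2),"jar",onz(T,353,158,.085))
E
python3 g.py
```

```text
roof T ctr [0.5911 0.1817] edges [(np.float64(0.251), np.float64(-83.4)), (np.float64(0.239), np.float64(-173.5)), (np.float64(0.249), np.float64(96.3)), (np.float64(0.238), np.float64(6.9))]
roof S ctr [0.5891 0.1839] edges [(np.float64(0.235), np.float64(-173.4)), (np.float64(0.246), np.float64(97.2)), (np.float64(0.237), np.float64(7.9)), (np.float64(0.252), np.float64(-83.4))]
tile T ctr [0.6635 0.1631] edges [(np.float64(0.059), np.float64(-84.6)), (np.float64(0.062), np.float64(-175.3)), (np.float64(0.058), np.float64(94.6)), (np.float64(0.061), np.float64(5.1))]
tile S ctr [0.6612 0.163 ] edges [(np.float64(0.056), np.float64(-171.9)), (np.float64(0.064), np.float64(96.7)), (np.float64(0.056), np.float64(9.1)), (np.float64(0.065), np.float64(-82.7))]
hole [0.59176678 0.1833379  0.25      ] [0.59200216 0.18269064 0.25      ]
prop top [0.52395075 0.18681699 0.288     ] [0.52396567 0.18853053 0.288     ]
doorT ctr [ 0.5591 -0.0544] edges [(np.float64(0.22), np.float64(-42.4)), (np.float64(0.034), np.float64(-138.0)), (np.float64(0.208), np.float64(138.0)), (np.float64(0.036), np.float64(60.4))]
door T [[ 0.48893584  0.03336227]
 [ 0.65111988 -0.11489519]
 [ 0.62560197 -0.13788576]
 [ 0.47089814  0.00164068]]
doorS ctr [ 0.5819 -0.0739] edges [(np.float64(0.027), np.float64(-126.8)), (np.float64(0.221), np.float64(136.6)), (np.float64(0.219), np.float64(-36.3))]
door S [[ 0.64629008 -0.10996091]
 [ 0.62993731 -0.13183343]
 [ 0.46946243  0.02005892]]
pot [ 0.55320763 -0.42242228  0.1       ] vase [ 0.44120479 -0.57977608  0.2       ] jar [ 0.74663044 -0.20907311  0.085     ]
```

>>> move_arm:
  plan: [0,0,1.2,0,0,0,0.4,0.4,2.4,0,0,0.1,1.2,1.2,3.6,0,0,0.2,2.2,2.2,3.8,0,0,0.3,3.2,3.3,3.8,0,0,0.4,4.2,4.3,3.8,0,0,0.5,5.2,5.4,3.8,0,0,0.55,6.2,6.4,3.8,0,0,0.55,7.2,7.5,3.8,0,0,0.55,8.0,8.3,3.8,0,0,0.55]
  grip: 0

```text
time_s: 1.55
eef_pos: [0.508, -0.1889, 0.4214]
eef_rot: [0.0, 0.916, 0.402, 0.0]
wrist_force: [-0.2, -1.0, 0.0]
opening: 0.001
grasp_force: 0.0
```

>>> move_arm:
  plan: [0,0,0,0,0,0,0,0,0,0,0,0]

```text
time_s: 1.8
eef_pos: [0.5068, -0.1907, 0.4209]
eef_rot: [-0.0, 0.915, 0.403, -0.0]
wrist_force: [-0.8, -0.6, -0.0]
opening: -0.0
grasp_force: 0.0
```

>>> move_arm:
  plan: [0.9,0.9,0,0,0,0,1.2,1.2,-0.8,0,0,0,1.2,1.2,-1.8,0,0,0,1.2,1.2,-2.8,0,0,0,1.2,1.2,-3.6,0,0,0,1.2,1.2,-4.1,0,0,0,1.2,1.2,-4.1,0,0,0]

```text
time_s: 2.68
eef_pos: [0.5648, -0.1319, 0.214]
eef_rot: [-0.002, 0.916, 0.401, -0.002]
wrist_force: [0.3, 0.3, -0.9]
opening: 0.002
grasp_force: 0.0
```

```bash
python3 - <<'E'
from h import *
o=ctrl.get_obs();print(o["eef_pos"],o["wrist_force"])
T=ctrl.camera("top")["pixels"][110:250,230:370];S=ctrl.camera("scene")["pixels"][150:300,260:400]
f=lambda a:cv2.resize(a,(395,395),interpolation=cv2.INTER_CUBIC)[:,:,::-1]
cv2.imwrite("pics/a.png",np.hstack([f(T),f(S)]))
E
```

```text
[ 0.56483137 -0.13191772  0.21399432] [ 0.27517569  0.3489863  -0.85829041]
```

View pics/a.png

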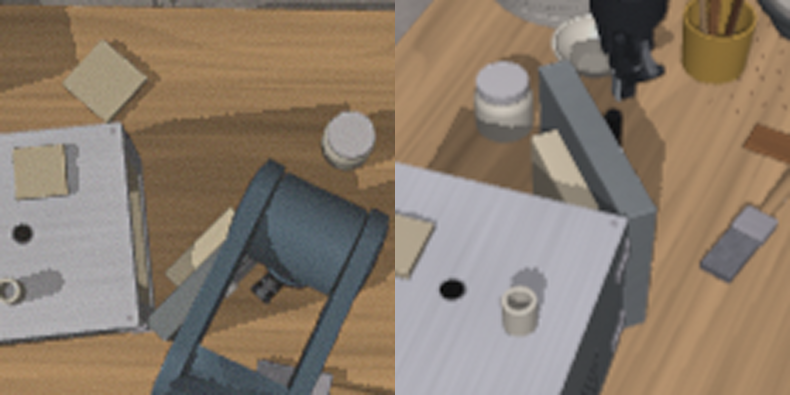

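The fingertip (scene crop 622,90) hangs just outside the door face, above the handle, and the path is free. Next I'll compute the arc for the push.

```bash
python3 - <<'E'
import numpy as np
h=np.array([.4884,.0455])
p0=np.array([.567,-.131])
for f in np.r_[np.arange(-42.5,6.6,3.5),7.5,8.5]:
    a=np.radians(f);d=np.array([np.cos(a),np.sin(a)]);n=np.array([np.sin(a),-np.cos(a)])
    print(f,((h+.175*d+.046*n-p0)/.05).round(2),np.radians(f+42.5).round(3))
E
```

```text
-42.5 [0.39 0.49] 0.0
-39.0 [0.57 0.61] 0.061
-35.5 [0.74 0.75] 0.122
-32.0 [0.91 0.9 ] 0.183
-28.5 [1.06 1.05] 0.244
-25.0 [1.21 1.22] 0.305
-21.5 [1.35 1.39] 0.367
-18.0 [1.47 1.57] 0.428
-14.5 [1.59 1.76] 0.489
-11.0 [1.69 1.96] 0.55
-7.5 [1.78 2.16] 0.611
-4.0 [1.86 2.37] 0.672
-0.5 [1.92 2.58] 0.733
3.0 [1.97 2.79] 0.794
6.5 [2.01 3.01] 0.855
7.5 [2.02 3.07] 0.873
8.5 [2.03 3.14] 0.89
```

>>> move_arm:
  plan: [0.15,0.2,0,0,0,0,0.3,0.37,0,0,0,0,0.39,0.49,0,0,0,0,0.48,0.55,0,0,0,0.03,0.61,0.64,0,0,0,0.075,0.74,0.75,0,0,0,0.122,0.86,0.85,0,0,0,0.165,0.98,0.97,0,0,0,0.21,1.1,1.09,0,0,0,0.26,1.21,1.22,0,0,0,0.305]

```text
time_s: 4.03
eef_pos: [0.6279, -0.0694, 0.2161]
eef_rot: [0.0, 0.843, 0.538, 0.0]
wrist_force: [0.1, -1.3, -0.6]
opening: 0.002
grasp_force: 0.8
```

>>> move_arm:
  plan: [0.09,0.1,0,0,0,0.04,0.17,0.22,0,0,0,0.08,0.26,0.35,0,0,0,0.123,0.33,0.46,0,0,0,0.16,0.4,0.58,0,0,0,0.197,0.46,0.7,0,0,0,0.233,0.52,0.82,0,0,0,0.27,0.57,0.94,0,0,0,0.306,0.61,1.05,0,0,0,0.337,0.65,1.15,0,0,0,0.367]

```text
time_s: 5.28
eef_pos: [0.6599, -0.0118, 0.2161]
eef_rot: [-0.0, 0.731, 0.682, -0.0]
wrist_force: [-1.0, -0.9, 0.5]
opening: 0.002
grasp_force: 0.6
```

```bash
python3 - <<'E'
from h import *
T=ctrl.camera("top")["pixels"][110:250,190:330];S=ctrl.camera("scene")["pixels"][150:300,230:370]
f=lambda a:cv2.resize(a,(395,395),interpolation=cv2.INTER_CUBIC)[:,:,::-1]
cv2.imwrite("pics/b.png",np.hstack([f(T),f(S)]))
E
```

```text
(no output)
```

View pics/b.png

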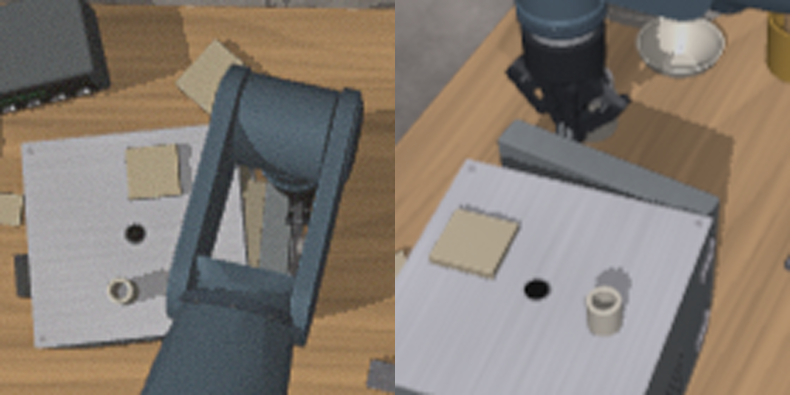

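The door (scene crop 505–718, 125–210) follows the fingertip, with about 10° still to go. I'll close the rest slowly.

>>> move_arm:
  plan: [0.02,0.06,0,0,0,0.017,0.04,0.12,0,0,0,0.034,0.05,0.18,0,0,0,0.051,0.07,0.23,0,0,0,0.068,0.08,0.28,0,0,0,0.084,0.1,0.33,0,0,0,0.1,0.11,0.38,0,0,0,0.115,0.12,0.43,0,0,0,0.128,0.13,0.47,0,0,0,0.14,0.14,0.51,0,0,0,0.15]

```text
time_s: 6.62
eef_pos: [0.6669, 0.0134, 0.2162]
eef_rot: [-0.0, 0.678, 0.735, -0.0]
wrist_force: [-0.7, -0.3, -0.1]
opening: 0.001
grasp_force: 0.6
```

>>> move_arm:
  plan: [0,0.03,0,0,0,0.01,0.01,0.05,0,0,0,0.02,0.01,0.08,0,0,0,0.03,0.01,0.1,0,0,0,0.033,0.01,0.12,0,0,0,0.033,0.01,0.14,0,0,0,0.033,0.01,0.16,0,0,0,0.033]

```text
time_s: 7.5
eef_pos: [0.6676, 0.0203, 0.2163]
eef_rot: [0.001, 0.667, 0.745, -0.001]
wrist_force: [1.4, -7.1, 0.1]
opening: 0.0
grasp_force: 3.6
```

>>> move_arm:
  plan: [0,0.03,0,0,0,0,0,0.06,0,0,0,0,0,0.06,0,0,0,0]

```text
time_s: 7.88
eef_pos: [0.6676, 0.0203, 0.2164]
eef_rot: [0.002, 0.667, 0.745, -0.002]
wrist_force: [0.3, -13.5, -0.8]
opening: -0.003
grasp_force: 7.0
```

The door is shut: the force rises to 13.5 N with no further motion. I'll back off gently and lift.

>>> move_arm:
  plan: [0,-0.15,0,0,0,0,0,-0.4,0,0,0,0,0,-0.7,0.3,0,0,0,0,-0.7,1.2,0,0,0,0,-0.7,2.2,0,0,0,0,-0.7,2.9,0,0,0,0,-0.7,2.9,0,0,0]
  grip: 25

```text
time_s: 8.75
eef_pos: [0.6689, -0.0115, 0.3671]
eef_rot: [0.004, 0.666, 0.746, 0.002]
wrist_force: [0.2, -0.7, -0.6]
opening: 0.294
grasp_force: 0.0
```

>>> move_arm:
  plan: [0,0,0,0,0,0]

```text
time_s: 8.88
eef_pos: [0.6672, -0.011, 0.3611]
eef_rot: [-0.0, 0.666, 0.746, -0.0]
wrist_force: [0.1, -0.3, -0.6]
opening: 0.29
grasp_force: 0.0
```

```bash
python3 - <<'E'
from h import *
o=ctrl.get_obs();print(o["eef_pos"],o["eef_rot"],o["opening"])
S=ctrl.camera("scene")["pixels"][165:355,205:365]
cv2.imwrite("pics/c.png",cv2.resize(S,None,fx=3.1,fy=3.1,interpolation=cv2.INTER_CUBIC)[:,:,::-1])
E
```

```text
[ 0.66715695 -0.01102849  0.36107316] [-1.62821451e-04  6.66497851e-01  7.45506932e-01 -5.36376018e-05] 0.29001606422859205
```

View pics/c.png

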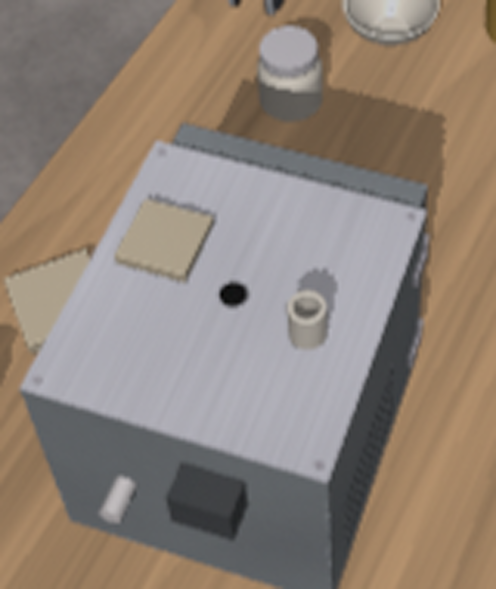

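The door lies evenly shut along the kiln's front edge (185,130 to 425,190), and the roof things haven't moved. Next I'll set the fingertips down in front of the tile.

>>> move_arm:
  plan: [0,0.8,0,0,0,0,0,1.6,0,0,0,0,0.05,2.2,0,0,0,0,0.05,2.26,-0.6,0,0,0,0.05,2.26,-1.2,0,0,0,0.05,2.26,-1.7,0,0,0,0.05,2.26,-2.0,0,0,0,0.05,2.26,-2.1,0,0,0,0.05,2.26,-2.1,0,0,0]

```text
time_s: 10.05
eef_pos: [0.6701, 0.1022, 0.2564]
eef_rot: [0.0, 0.666, 0.746, 0.0]
wrist_force: [-0.1, 0.4, 0.2]
opening: 0.291
grasp_force: 0.0
```

>>> move_arm:
  plan: [-0.02,0.15,-0.06,0,0,0,-0.03,0.3,-0.06,0,0,0,-0.05,0.42,-0.06,0,0,0,-0.06,0.52,-0.06,0,0,0,-0.07,0.62,-0.06,0,0,0,-0.08,0.71,-0.06,0,0,0,-0.09,0.8,-0.06,0,0,0,-0.1,0.87,-0.06,0,0,0,-0.11,0.92,-0.06,0,0,0,-0.11,0.94,-0.06,0,0,0]

```text
time_s: 11.3
eef_pos: [0.6643, 0.1494, 0.2532]
eef_rot: [-0.0, 0.666, 0.746, -0.0]
wrist_force: [1.0, -2.0, 1.5]
opening: 0.294
grasp_force: 1.0
```

>>> move_arm:
  plan: [0.02,-0.2,0,0,0,0,0.03,-0.5,0.2,0,0,0,0.04,-0.8,1.0,0,0,0,0.04,-1.6,2.0,0,0,0,0,-2.6,2.4,0,0,0,0,-3.4,2.4,0,0,0,0,-3.4,2.4,0,0,0]

```text
time_s: 12.18
eef_pos: [0.6643, -0.0249, 0.374]
eef_rot: [0.001, 0.668, 0.744, -0.0]
wrist_force: [0.6, 0.7, -0.6]
opening: 0.294
grasp_force: 0.0
```

```bash
cat > t.py <<'E'
from h import *
o=ctrl.get_obs();print(o["eef_pos"],o["eef_rot"],o["opening"])
for n,(x0,x1,y0,y1) in dict(top=(205,275,155,232),scene=(225,335,218,300)).items():
    c=ctrl.camera(n);hsv=cv2.cvtColor(c["pixels"],cv2.COLOR_RGB2HSV)
    m=np.zeros(hsv.shape[:2],np.uint8);m[y0:y1,x0:x1]=cv2.inRange(hsv,(14,40,120),(35,130,255))[y0:y1,x0:x1]
    for k in cv2.findContours(m,cv2.RETR_EXTERNAL,cv2.CHAIN_APPROX_NONE)[0]:
        if cv2.contourArea(k)<60: continue
        M=cv2.moments(k);u=np.array([M["m10"],M["m01"]])/M["m00"];r=cv2.minAreaRect(k)
        e=np.array([onz(c,*p,.262)[:2] for p in cv2.boxPoints(r)]);d=e[1]-e[0]
        print(n,"px",u.round(1),"ctr",onz(c,*u,.262)[:2].round(4),"rect",e.mean(0).round(4),"sides",[np.hypot(*(e[1]-e[0])).round(3),np.hypot(*(e[2]-e[1])).round(3)],"ang",np.degrees(np.arctan2(d[1],d[0])).round(1))
E
python3 t.py
```

```text
[ 0.66428085 -0.02494855  0.37402374] [ 5.82556330e-04  6.68310094e-01  7.43882570e-01 -2.61708556e-05] 0.2942301712160215
top px [235.6 171.3] ctr [0.6595 0.1898] rect [0.6596 0.19  ] sides [np.float64(0.059), np.float64(0.059)] ang -84.2
top px [216.7 156.3] ctr [0.7079 0.2536] rect [0.7062 0.2263] sides [np.float64(0.131), np.float64(0.013)] ang -89.0
scene px [252.9 250.4] ctr [0.6588 0.1935] rect [0.6594 0.1928] sides [np.float64(0.072), np.float64(0.06)] ang -81.6
scene px [233.2 232.6] ctr [0.7308 0.1676] rect [0.7104 0.1803] sides [np.float64(0.064), np.float64(0.134)] ang -155.2
```

>>> move_arm:
  plan: [0.1,0.4,0,0,0,-0.17,0.2,0.9,0,0,0,-0.34,0.3,1.4,0,0,0,-0.51,0.4,1.9,0,0,0,-0.68,0.55,2.4,0,0,0,-0.85,0.7,2.9,0,0,0,-1.02,0.8,3.4,0,0,0,-1.19,0.9,3.9,0,0,0,-1.36,1.0,4.2,0,0,0,-1.5,1.1,4.4,0,0,0,-1.57]

```text
time_s: 13.52
eef_pos: [0.7189, 0.202, 0.3729]
eef_rot: [-0.0, 0.998, 0.056, -0.0]
wrist_force: [-0.3, -0.1, 0.1]
opening: 0.291
grasp_force: 0.0
```

>>> move_arm:
  plan: [0,0,0,0,0,0,0,0,0,0,0,0]

```text
time_s: 13.78
eef_pos: [0.7191, 0.1997, 0.3731]
eef_rot: [0.0, 0.998, 0.057, -0.0]
wrist_force: [0.2, -0.4, -1.1]
opening: 0.292
grasp_force: 0.0
```

>>> move_arm:
  plan: [0.03,-0.06,-0.7,0,0,0,0.03,-0.06,-1.4,0,0,0,0.03,-0.06,-1.9,0,0,0,0.03,-0.06,-2.25,0,0,0,0.03,-0.06,-2.39,0,0,0,0.03,-0.06,-2.39,0,0,0,0.03,-0.06,-2.39,0,0,0]

```text
time_s: 14.65
eef_pos: [0.7216, 0.1964, 0.2553]
eef_rot: [-0.0, 0.998, 0.056, 0.001]
wrist_force: [0.6, -0.1, -0.5]
opening: 0.295
grasp_force: 0.0
```

>>> move_arm:
  plan: [-0.15,-0.02,0,0,0,0,-0.3,-0.03,0,0,0,0,-0.4,-0.04,0,0,0,0,-0.5,-0.05,0,0,0,0,-0.62,-0.06,0,0,0,0,-0.74,-0.07,0,0,0,0,-0.86,-0.08,0,0,0,0,-0.98,-0.09,0,0,0,0,-1.08,-0.11,0,0,0,0,-1.18,-0.12,0,0,0,0]

```text
time_s: 15.9
eef_pos: [0.6616, 0.1902, 0.2537]
eef_rot: [0.0, 0.998, 0.056, 0.0]
wrist_force: [1.8, 0.2, 2.0]
opening: 0.291
grasp_force: 0.9
```

>>> move_arm:
  plan: [-0.1,-0.01,0,0,0,0,-0.2,-0.02,0,0,0,0,-0.3,-0.03,0,0,0,0,-0.38,-0.04,0,0,0,0,-0.45,-0.05,0,0,0,0,-0.51,-0.06,0,0,0,0,-0.55,-0.06,0,0,0,0,-0.58,-0.06,0,0,0,0,-0.58,-0.06,0,0,0,0]

```text
time_s: 17.02
eef_pos: [0.6327, 0.1873, 0.2535]
eef_rot: [0.0, 0.998, 0.056, -0.0]
wrist_force: [0.4, 0.2, 0.9]
opening: 0.296
grasp_force: 0.4
```

```bash
python3 t.py
```

```text
[0.63267257 0.18729097 0.25350683] [ 2.58489067e-05  9.98407929e-01  5.64049588e-02 -2.94678276e-04] 0.29572108423592774
top px [241.7 191.9] ctr [0.5919 0.1672] rect [0.5919 0.1663] sides [np.float64(0.026), np.float64(0.059)] ang -89.0
scene px [279.5 258.1] ctr [0.5901 0.1861] rect [0.5904 0.1853] sides [np.float64(0.064), np.float64(0.066)] ang -74.2
scene px [231.8 233.9] ctr [0.7317 0.1726] rect [0.7171 0.1834] sides [np.float64(0.049), np.float64(0.134)] ang -155.2
```

The tile is on target within about 1 mm. I'll retreat and check.

>>> move_arm:
  plan: [0.2,0.02,0,0,0,0,0.6,0.06,0,0,0,0,0.9,0.1,0.6,0,0,0,0.9,0.1,1.6,0,0,0,0.9,0.1,2.6,0,0,0,0.8,-1.0,3.4,0,0,0,0.6,-2.0,3.8,0,0,0,0.3,-3.0,3.8,0,0,0,0,-4.2,3.8,0,0,0,0,-5.4,3.8,0,0,0]

```text
time_s: 18.38
eef_pos: [0.6324, -0.0842, 0.4442]
eef_rot: [0.0, 0.998, 0.057, 0.0]
wrist_force: [1.6, -0.3, 0.0]
opening: 0.29
grasp_force: 0.0
```

>>> move_arm:
  plan: [0,-1.0,0,0,0,0,0,-2.0,0,0,0,0,0,-2.0,0,0,0,0,0,-2.0,0,0,0,0]

```text
time_s: 18.88
eef_pos: [0.6331, -0.1826, 0.4432]
eef_rot: [-0.0, 0.998, 0.056, -0.0]
wrist_force: [0.1, 1.0, -0.5]
opening: 0.296
grasp_force: 0.0
```

```bash
python3 t.py; python3 - <<'E'
from h import *
T=ctrl.camera("top")["pixels"][110:250,190:330];S=ctrl.camera("scene")["pixels"][170:350,205:365]
f=lambda a:cv2.resize(a,(395,440),interpolation=cv2.INTER_CUBIC)[:,:,::-1]
cv2.imwrite("pics/d.png",np.hstack([f(T),f(S)]))
E
```

```text
[ 0.63312315 -0.18261706  0.44323899] [-4.68403888e-04  9.98421841e-01  5.61561415e-02 -3.09673121e-04] 0.2957417961688383
top px [237.  192.3] ctr [0.5907 0.1825] rect [0.5906 0.1826] sides [np.float64(0.058), np.float64(0.059)] ang -83.2
top px [217.8 156.3] ctr [0.7082 0.2499] rect [0.7063 0.223 ] sides [np.float64(0.137), np.float64(0.013)] ang -89.0
scene px [279.6 258.1] ctr [0.5899 0.1861] rect [0.59   0.1853] sides [np.float64(0.064), np.float64(0.066)] ang -74.3
scene px [233.2 232.6] ctr [0.7308 0.1675] rect [0.7104 0.1803] sides [np.float64(0.064), np.float64(0.134)] ang -155.2
```

View pics/d.png

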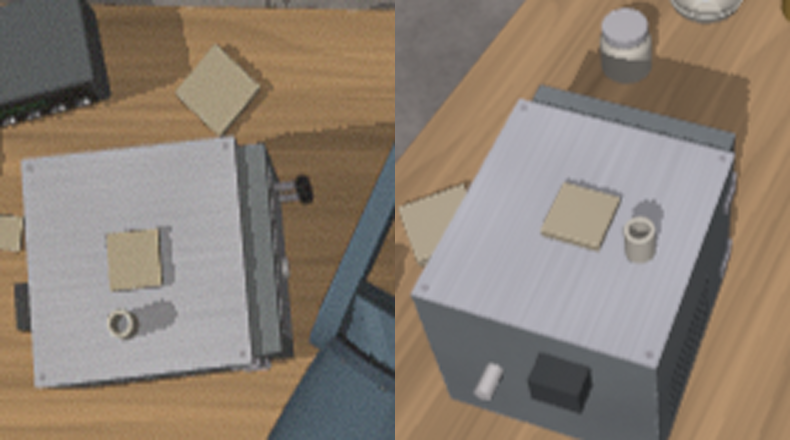

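The tile (top crop 134,260) covers the vent within about 1 mm, the prop stands where it was (122,323), and the door lies flush along the front (240–280, 145–360).

```bash
python3 -c "
from bench import ctrl;print(ctrl.hand_in())"
```

```text
the job is handed in; nothing more can be done
None
```

The kiln door is pushed fully shut and the middle-sized tile covers the vent hole to within about 1 mm; the prop and the glaze jar look undisturbed in the final pictures, the arm never went near the other bench items, and the job is handed in at about 19 s.

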